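# Close the battery well of a wireless sensor node with its four-start screw cap

### The arm

A 7-joint arm with a two-finger parallel gripper is mounted at the origin on a cart in front of the work surface, level with it; the furniture and walls round the work are solid. World frame = base frame: x ahead of the robot, y to its left, z up, the work surface at z = 0. Lengths are in m, angles in rad, forces in N, time in s.
With the tool pointing down it reaches from about 0.4 to 0.85 m from the base axis. Payload 10.4 kg.
Tool frame: the origin (TCP) lies at the very end of the fingers, on their centre line; the grasp point (between the pads) lies 19 mm behind it (grasp_offset is the distance from the TCP to the grasp point, in m); z points along the fingers, y is the line along which they close (so a half turn about z gives the same grasp; the last joint's range is limited). The gripper opens to 85 mm and grips with 20 to 120 N. Pads are 22 mm wide; open, the fingers measure 114 mm over their backs; the gripper's body (76 mm by 85 mm) begins 54 mm behind the grasp point. The pads swing forward as they close: fully open they stand 13 mm farther back than shut.
Start: joints at [-1.175, 0.332, -0.065, 1.46, 0.022, 1.35, -0.088], TCP at [0.254, 0.571, 0.231] pointing down, gripper open.
Joint ranges: [-2.6, 2.6], [-0.5, 2.12], [-1.47, 1.34], [0.16, 2.42], [-1.27, 4.41], [0.06, 2.06], [-2.6, 2.6]. Speed limits (rad/s): [2.22, 2.22, 2.79, 2.79, 3.14, 3.14, 3.14].

### API

Orientations are given as a unit quaternion [x, y, z, w].
In Python, from workcell import * gives the robot as it stands.
- The arm moves only by the tool jog_arm, never from a script. Its argument "plan" is a list of rows, each a list of 3 entries, a list of its own where there are three numbers: the turn, a rotation vector about the tool's x, y, z in rad, then the shift along the tool's x, y, z in m, then the finger opening in m, from 0 to 0.0854. A call has 1 to 8 rows; each row is the pose to reach, as a shift and turn from the pose commanded when the call began, along the tool's axes at that moment; what a row does not reach only later rows make up. A row lasts 1/12 s, in which the tool goes at most 41.7 mm and 7.16 degrees, less where a joint would pass 70% of its speed; a pose out of reach is approached as far as the arm can. A call with a gripper value outside its range is refused whole. The fingers move at their own pace and stop on an object; "force" is the grip in N (left out, the last holds). Time passes only in rows, so rows that repeat a pose let the fingers close. It gives the time, the measured TCP pose, the force, the opening and the grip force at its end, in the units of the state.
- get_obs(): the state, without advancing time (a new reading comes with each control period).
- camera(name): name is "scene" or "top" or "wrist"; returns a dict with "img" (420x560x3 uint8, red, green, blue), "mtx" (3x3 intrinsics, pixels), "extrinsics" (4x4, takes a point from camera to world coordinates). Camera axes: x right, y down, z forward; pixel columns grow to the right and rows downward; lengths in m; the calibration is good to about 2 mm. The wrist camera is an equidistant fisheye: a pixel r from the principal point sees the ray r / f radians off the axis. A picture is of the moment at which its call begins. There is no depth.
- hand_in(): hands the job in; it is judged then, once.
The state is a dict: "clock": time; "joint_pos": joint angles; "joint_velocities": joint speeds; "tau": joint torques, N m; "position": TCP position; "ee_rot": TCP orientation; "ft_force": force on the tool from outside, world axes, zero at the start; "torque": the same for the moment, N m; "grip_width": opening from 0.0 (shut) to 1.0 (fully open); "grasp_force": force on a finger pad.
Only numpy, scipy, OpenCV 4.12 (cv2) and the standard library are available. Lean on these libraries where they do the work, as an engineer would, in place of code of your own. Each camera call takes 0.05 s, during which the arm holds its last target. There are 200 camera calls.

### The job

Close the battery well of the grey sensor node: set its orange screw cap over the threaded neck, press it down lightly against the spring under the cell and turn it backward (anticlockwise seen from above) until you feel the thread starts drop, then screw it forward (clockwise) until its rim is fully home on the black seal all round. Thread and seal are plastic and rubber: press lightly, stop turning once the rim has come home and the cap stiffens rather than forcing it, then let go; leave the tools and other things on the bench where they are.

Things in the scene. Friction and masses are not known exactly. Their poses are not given: they have to be found in the camera images.
- node: The sensor node: a grey enclosure 112 x 82 mm with a round threaded neck on top, screwed to an aluminium fixture plate 136 x 108 mm and so to the bench: it does not move. Origin: centre of the plate's underside, on the bench, below the neck's axis; z up, x along the long side.
- seal_face (a point): Centre of the black seal ring (66 mm across) round the foot of the node's neck, 43 mm above the bench, on the neck's vertical axis; z up. The cap's rim comes to rest on it. The thread above it is right-handed with four equal starts a quarter turn apart; where they point is not known. It falls 24 mm per turn clockwise (3.8 mm per rad).
- neck_top (a point): Centre of the neck's mouth, 16 mm above point seal_face. The neck is 44 mm in diameter, 51 mm over its thread ridges, and coned to 37 mm over its top 3.5 mm. Ridges and cap lugs are each 2.4 mm thick and the ridges 6 mm apart, so a cap that has just caught has 1.2 mm of up-and-down play.
- cap_grip (a point): Middle of the grip bar on the loose orange cap, on its axis, 33.5 mm above its rim; x along the bar, z up. The bar is 46 mm long, 14 mm wide and rises 23 mm from the cap's flat top; it is to be taken across its 14 mm. The cap stands on the bench mouth down.
- cap: The orange screw cap, 56 to 98 g: 62 mm in diameter, 22 mm high, 45 mm with its bar. Bore 54 mm, inner roof 18 mm above the rim; four lugs inside the mouth, 1.3 to 3.7 mm above the rim, reach in to 46 mm diameter: 1 mm to spare each side of the neck. Origin at the centre of the rim, x along the bar, z up.
- cap_rim (a point): Centre of the cap's rim; z up. Above point seal_face it is 4 to 10 mm up while the lugs ride on top of the ridges: turning backward raises it to 10 mm, where the lugs slip off the ridges' starts and the cap can be pressed 6 mm lower, to about 4 mm; 0 when home, some 1.4 rad of clockwise turn after the drop.
- cell (a joint): How far (m) the silver and yellow cell in the neck is pressed down on its spring: 0 free (top 30 mm above point seal_face), 0.012 with the cap home. The cap's roof rests on it. The spring gives 1.5 N at first and 7.5 N at the end and lifts the cap if it is let go before its thread has caught; once caught, friction holds it.
- tweezers: Bystander: steel tweezers, 123 mm, lying on the bench; origin at the centre of the underside.
- torque_driver: Bystander: torque screwdriver with a green handle, 146 mm, lying on the bench; origin at the centre of the underside.
- cutters: Bystander: side cutters with red handles, 119 mm, lying on the bench; origin at the centre of the underside.
- label_tape: Bystander: roll of white tape, 52 mm across, 18 mm high; origin at the centre of the underside.
- coax_link: Bystander: thin white cable link with a gold connector at each end, 82 mm, lying on the bench; origin at the centre of the underside.

How it is judged:
On the way, in this order (a step that is already met when the one before it is completed fails the run):
1. the cap, level on the neck and touching the thread, stands at the ridges' starts, up to which it is turned backward (rim more than 9.2 mm above the seal, not in passing) (horizontal distance between cap_rim and seal_face below 0.003 m and angle between cap_rim's own z axis and vertical below 0.06 rad and z of cap_rim in the frame of seal_face between 0.0092 and 0.0108 m and contact force between cap and node above 0.5 N and linear speed of cap below 0.008 m/s), for 0.05 s.
2. the lugs have dropped off the starts and the cap is pressed down between the ridges (rim less than 6 mm above the seal) (horizontal distance between cap_rim and seal_face below 0.003 m and angle between cap_rim's own z axis and vertical below 0.06 rad and z of cap_rim in the frame of seal_face between 0.003 and 0.006 m and contact force between cap and node above 0.3 N), for 0.02 s.
At the end, for the whole second after the job is handed in: The cap is screwed home: its rim lies within 1 mm of the seal, on the neck's axis within 2 mm, level within 0.03 rad, the cell pressed down, released and at rest (z of cap_rim in the frame of seal_face between -0.0015 and 0.001 m and horizontal distance between cap_rim and seal_face below 0.002 m and angle between cap_rim's own z axis and vertical below 0.03 rad and value of joint cell above 0.0105 m and linear speed of cap below 0.01 m/s and angular speed of cap below 0.1 rad/s); the robot touches nothing.
It fails at once if the cap is pressed or forced on thread and seal with more than 60 N in all (contact force between cap and node above 60 N).
It fails at once if a bystander is pushed more than 25 mm from its place (distance of any of tweezers, torque_driver, cutters, label_tape, coax_link from where it was at the start of the episode above 0.025 m).
It also fails if it takes over 67 s, if anything falls off the work surface, if the arm or the gripper's body presses on something with over 40 N, if the wrist force passes 120 N, or if a joint passes its speed limit or range.

## Working session

There is one attempt and no reset: what is moved stays moved. The work goes in short steps, Python scripts to look and compute and a tool call to move; the robot and the scene stay as the last step left them, time stands still between calls to the robot, and variables do not carry over. Pictures are saved under pics/ and viewed, at most 10 in all, crops included, and the job is handed in when it is done.

Besides the shell and the picture viewer there is one more tool, called after "Call:" by a JSON object that holds its "name" and its "arguments". jog_arm: Moves the arm, as the interface text tells. Its arguments: {"type":"object","properties":{"plan":{"type":"array"},"force":{"type":"number"}},"required":["plan"]}

```bash
mkdir -p pics; ls; python3 - <<'E'
from workcell import *
import cv2
o=get_obs();print({k:o[k] for k in ['clock','position','ee_rot','ft_force','grip_width']})
for n in ['top','scene']:
    c=camera(n);cv2.imwrite(f'pics/{n}0.png',c['img'][:,:,::-1]);print(n,c['mtx'],c['extrinsics'])
E
```

```text
pics
{'clock': 0.0, 'position': array([0.25402777, 0.57062972, 0.23050595]), 'ee_rot': array([ 2.07881159e-01,  9.78153828e-01, -7.06878644e-04, -1.16195617e-04]), 'ft_force': array([-0.31498613, -0.07247742, -0.06511651]), 'grip_width': 0.9994847462181377}
top [[458.87364501   0.         273.07576269]
 [  0.         458.87364501 209.37668206]
 [  0.           0.           1.        ]] [[-2.50852259e-02 -9.97251908e-01  6.97091293e-02  4.67221844e-01]
 [-9.99683104e-01  2.51708083e-02  3.49453604e-04  2.20069887e-01]
 [-2.10312841e-03 -6.96782727e-02 -9.97567299e-01  9.33675657e-01]
 [ 0.00000000e+00  0.00000000e+00  0.00000000e+00  1.00000000e+00]]
scene [[459.54535715   0.         282.71812874]
 [  0.         459.54535715 209.87438782]
 [  0.           0.           1.        ]] [[-0.90088918  0.21789186 -0.37539556  0.85536824]
 [ 0.433665    0.48822478 -0.75734486  0.85537026]
 [ 0.01825814 -0.8450797  -0.53432849  0.50993815]
 [ 0.          0.          0.          1.        ]]
```

View pics/top0.png

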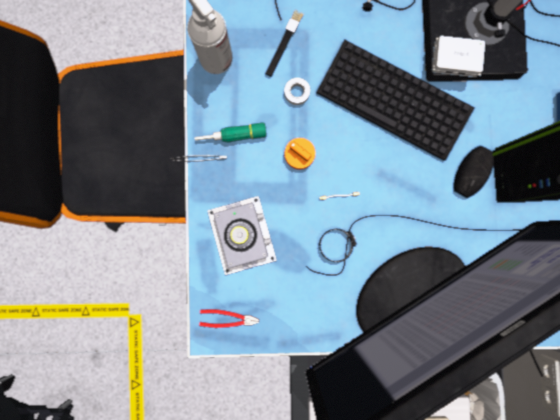

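View pics/scene0.png

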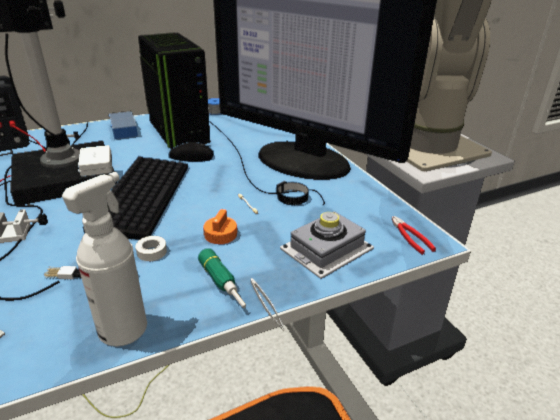

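The top view shows the cap at (300,153) with its bar tilted, the node's neck at (240,235), and the bystanders around them. The monitor stands at the lower right. The scene view shows the cap at (220,228) and the cell top at (330,218).

```bash
cat > h.py <<'E'
from workcell import *
import numpy as np, cv2
from scipy.spatial.transform import Rotation as R
def proj(c,P):
    E=np.linalg.inv(c['extrinsics']);p=np.atleast_2d(P)@E[:3,:3].T+E[:3,3]
    return (p[:,:2]/p[:,2:])*[c['mtx'][0,0],c['mtx'][1,1]]+c['mtx'][:2,2]
def ray(c,uv,z):
    d=c['extrinsics'][:3,:3]@np.linalg.inv(c['mtx'])@[*uv,1];o=c['extrinsics'][:3,3]
    return o+d*(z-o[2])/d[2]
def wray(c,uv,z):
    q=(np.array(uv)-c['mtx'][:2,2])/c['mtx'][0,0];r=np.hypot(*q)
    d=np.array([*(q/r*np.sin(r)),np.cos(r)]) if r>0 else np.array([0,0,1.])
    d=c['extrinsics'][:3,:3]@d;o=c['extrinsics'][:3,3]
    return o+d*(z-o[2])/d[2]
def wproj(c,P):
    E=np.linalg.inv(c['extrinsics']);p=np.atleast_2d(P)@E[:3,:3].T+E[:3,3]
    r=np.hypot(p[:,0],p[:,1]);th=np.arctan2(r,p[:,2])
    return p[:,:2]/r[:,None]*th[:,None]*c['mtx'][0,0]+c['mtx'][:2,2]
E
python3 - <<'E'
from h import *
c=camera('top');im=c['img']
hsv=cv2.cvtColor(im,cv2.COLOR_RGB2HSV)
m=cv2.inRange(hsv,(8,150,100),(22,255,255));m[:, :200]=0
n,l,s,ce=cv2.connectedComponentsWithStats(m)
i=1+s[1:,4].argmax();print(s[i],ce[i],ray(c,ce[i],.02))
d=camera('scene');hs=cv2.cvtColor(d['img'],cv2.COLOR_RGB2HSV)
m=cv2.inRange(hs,(5,150,80),(22,255,255));m[300:]=0
n,l,s,ce=cv2.connectedComponentsWithStats(m);i=1+s[1:,4].argmax();print(s[i],ce[i],ray(d,ce[i],.022))
print('cell',ray(c,(240,235),.073),ray(d,(330,217),.073))
a=cv2.resize(im[130:280,200:330],None,fx=4,fy=4,interpolation=cv2.INTER_CUBIC)
b=cv2.resize(d['img'][195:280,190:380],None,fx=4,fy=4,interpolation=cv2.INTER_CUBIC)
cv2.imwrite('pics/a.png',a[:,:,::-1]);
E
```

```text
[285 139  29  30 686] [299.36151603 153.50145773] [0.64244117 0.16466897 0.02      ]
[204 210  33  34 775] [220.19870968 228.76903226] [0.64717353 0.17559706 0.022     ]
cell [0.48082954 0.28351559 0.073     ] [0.48317994 0.29060569 0.073     ]
```

View pics/a.png

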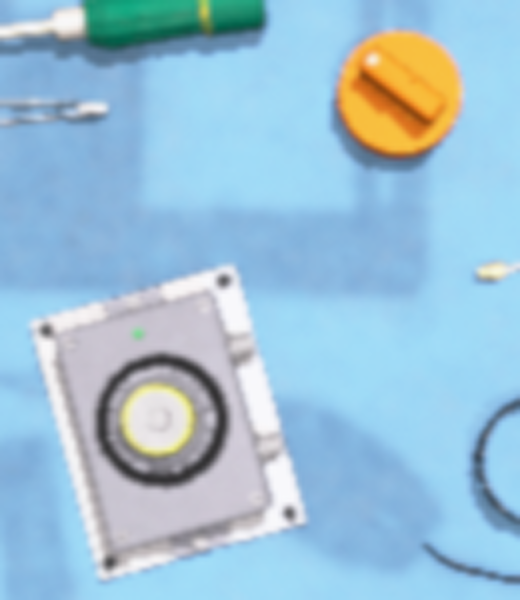

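The crop shows the seal ring centred near (240.7,235), the cell at (239.2,234.7), and the bar running along image direction (73,50). The monitor lies between the base and the work, so I'll estimate its height before crossing.

```bash
python3 - <<'E'
from h import *
from scipy.optimize import least_squares
c=camera('top');d=camera('scene')
f=lambda P:np.r_[proj(c,P)[0]-(308,370),proj(d,P)[0]-(405,157)]
r=least_squares(f,[.25,.1,.2]);P=r.x;print('mon corner',P,r.fun)
for h in (.2,.3,.4,.5):print(h,proj(d,[P[0],P[1],h])[0],proj(c,[P[0],P[1],h])[0])
print('other end',ray(d,(218,85),P[2]))
print('seal',ray(c,(240.75,235),.043),'cell',ray(c,(239.25,234.75),.073))
for z in(.0,.01,.02):print('cap',ray(c,(300,153.5),z))
# cap disc top edges: circle centre px (401,93)/4 in crop
print('cap top',ray(c,(200+400/4,130+93/4),.022))
a=ray(c,(200+366/4,130+59/4),.045);b=ray(c,(200+441/4,130+111/4),.045);print('bar',a,b,np.linalg.norm(a-b),(a+b)/2,np.degrees(np.arctan2(*(a-b)[1::-1])))
from scipy.spatial.transform import Rotation as R
print(R.from_quat(get_obs()['ee_rot']).as_matrix())
E
```

```text
mon corner [0.23070012 0.16681049 0.0847394 ] [-1.2360772   1.67121131 -2.44261485  0.07781812]
0.2 [411.61530463 104.9791065 ] [312.02296447 392.60452825]
0.3 [420.51512684  53.7897277 ] [318.17723268 417.1012436 ]
0.4 [430.58232941  -4.1141083 ] [326.71166808 451.07207937]
0.5 [442.06271956 -70.14621841] [339.33809132 501.33084052]
other end [ 0.42952043 -0.46077039  0.0847394 ]
seal [0.48126734 0.28427346 0.043     ] cell [0.48133238 0.28491092 0.073     ]
cap [0.64624621 0.16214346 0.        ]
cap [0.64432879 0.16276387 0.01      ]
cap [0.64241138 0.16338428 0.02      ]
cap top [0.64253536 0.16349356 0.022     ]
bar [0.6553789  0.18108607 0.045     ] [0.62870374 0.14513633 0.045     ] 0.044765473650494964 [0.64204132 0.1631112  0.045     ] 53.4241176652405
[[-9.13597068e-01  4.06620670e-01 -1.68760516e-04]
 [ 4.06620705e-01  9.13596975e-01 -4.11717342e-04]
 [-1.32336846e-05 -4.44765276e-04 -9.99999901e-01]]
```

Call:
{"name": "jog_arm", "arguments": {"plan": [[[0,0,0.11],[-0.033,-0.013,0],0.0854],[[0,0,0.22],[-0.066,-0.027,0],0.0854],[[0,0,0.34],[-0.1,-0.04,0],0.0854],[[0,0,0.45],[-0.133,-0.054,0],0.0854],[[0,0,0.56],[-0.166,-0.067,0],0.0854],[[0,0,0.67],[-0.2,-0.081,0],0.0854],[[0,0,0.78],[-0.23,-0.094,0],0.0854],[[0,0,0.9],[-0.26,-0.106,0],0.0854]]}}

```text
clock: 0.97
position: [0.4497, 0.3667, 0.2315]
ee_rot: [0.615, 0.789, 0.0, 0.0]
ft_force: [0.3, 1.5, 0.8]
grip_width: 0.998
grasp_force: 0.0
```

```bash
python3 - <<'E'
from h import *
o=get_obs();print(o['joint_pos'],o['position'],o['ft_force'])
m=R.from_quat(o['ee_rot']).as_matrix();print(m)
t=np.array([.6423,.1633,o['position'][2]]);print('remaining',m.T@(t-o['position']))
print('yaw',np.degrees(np.arctan2(m[1,0],m[0,0])))
E
```

```text
[-0.92555646  0.23008395  0.19209468  1.59531913 -0.04501975  1.32013611
 -0.48114124] [0.44969742 0.36673092 0.23151947] [0.32475626 1.45390093 0.75483337]
[[-2.43629847e-01  9.69868258e-01  2.45568468e-04]
 [ 9.69868261e-01  2.43629771e-01  3.02101118e-04]
 [ 2.33170495e-04  3.11769913e-04 -9.99999924e-01]]
remaining [-2.44224926e-01  1.37237297e-01 -1.41595879e-05]
yaw 104.10087678300775
```

Call:
{"name": "jog_arm", "arguments": {"plan": [[[0,0,0.11],[-0.03,0.017,0],0.0854],[[0,0,0.22],[-0.061,0.034,0],0.0854],[[0,0,0.33],[-0.092,0.051,0],0.0854],[[0,0,0.44],[-0.122,0.069,0],0.0854],[[0,0,0.55],[-0.153,0.086,0],0.0854],[[0,0,0.66],[-0.183,0.103,0],0.0854],[[0,0,0.78],[-0.214,0.12,0],0.0854],[[0,0,0.885],[-0.244,0.137,0],0.0854]]}}

```text
clock: 1.63
position: [0.6431, 0.1649, 0.2314]
ee_rot: [0.893, 0.449, 0.0, 0.0]
ft_force: [0.1, 0.2, 0.3]
grip_width: 0.999
grasp_force: 0.0
```

```bash
python3 - <<'E'
from h import *
o=get_obs();print(o['joint_pos'],o['position'],o['ft_force'],R.from_quat(o['ee_rot']).as_matrix())
w=camera('wrist');cv2.imwrite('pics/w1.png',w['img'][:,:,::-1]);print(w['mtx'],w['extrinsics'])
s=camera('scene')
hsv=cv2.cvtColor(w['img'],cv2.COLOR_RGB2HSV)
m=cv2.inRange(hsv,(5,150,80),(22,255,255));n,l,st,ce=cv2.connectedComponentsWithStats(m);i=1+st[1:,4].argmax();print(st[i],ce[i],wray(w,ce[i],.024))
cv2.imwrite('pics/s1.png',s['img'][:,:,::-1])
cv2.imwrite('pics/ws1.png',np.hstack([cv2.resize(x,(400,300)) for x in (w['img'],s['img'])])[:,:,::-1])
E
```

```text
[-0.64037906  0.43807791  0.44977314  1.36859031 -0.18909284  1.37698198
 -0.83024491] [0.64306306 0.16489543 0.23139481] [0.10221969 0.18938435 0.3353031 ] [[ 5.96240597e-01  8.02805764e-01  2.35224254e-04]
 [ 8.02805773e-01 -5.96240627e-01  7.87000578e-05]
 [ 2.03431117e-04  1.41915219e-04 -9.99999969e-01]]
[[325.1922621    0.         282.03700305]
 [  0.         325.1922621  208.26059991]
 [  0.           0.           1.        ]] [[ 8.02617948e-01 -5.65332785e-01 -1.90271572e-01  6.92500902e-01]
 [-5.96493408e-01 -7.60578073e-01 -2.56352510e-01  2.31787618e-01]
 [ 2.08093160e-04  3.19248864e-01 -9.47670892e-01  3.74117286e-01]
 [ 0.00000000e+00  0.00000000e+00  0.00000000e+00  1.00000000e+00]]
[ 97   0  37  50 328] [115.87804878  23.39634146] [0.60267802 0.43084659 0.024     ]
```

View pics/w1.png

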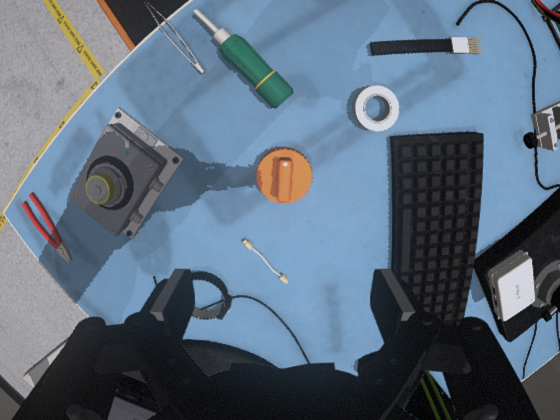

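The wrist view shows the cap at (285,176) with its bar nearly vertical in the image, and the cell at (100,190).

```bash
python3 - <<'E'
from h import *
w=camera('wrist');im=w['img']
r=im[140:212,248:322].astype(int)
m=((r[:,:,0]-r[:,:,2])>60).astype(np.uint8)
n,l,st,ce=cv2.connectedComponentsWithStats(m);i=1+st[1:,4].argmax();print(st[i],ce[i])
cs=cv2.findContours((l==i).astype(np.uint8),0,cv2.CHAIN_APPROX_NONE)[0][0][:,0]+[248,140]
for z in(.0,.011,.022):
    P=np.array([wray(w,p,z)[:2] for p in cs]);print(z,cv2.minEnclosingCircle(P.astype(np.float32)),cv2.fitEllipse(P.astype(np.float32)))
# overlay model at estimate
def ov(img,P,col):
    cv2.polylines(img,[np.round(((wproj(w,P)-[0,0])*8-off)).astype(int).reshape(-1,1,2)],True,col,1)
t=np.linspace(0,6.28,60)[:,None]
out=[]
cx,cy,a=.6423,.1633,np.radians(53.4);off=np.array([245,135])*8
big=cv2.resize(im[135:215,245:325],None,fx=8,fy=8,interpolation=cv2.INTER_CUBIC)
C=np.hstack([cx+.031*np.cos(t),cy+.031*np.sin(t),0*t+.022]);ov(big,C,(0,0,255))
u=np.array([np.cos(a),np.sin(a)]);v=np.array([-u[1],u[0]])
B=np.array([[*(np.array([cx,cy])+sx*.023*u+sy*.007*v),.045] for sx,sy in((1,1),(1,-1),(-1,-1),(-1,1))]);ov(big,B,(0,255,0))
cv2.imwrite('pics/o1.png',big[:,:,::-1])
E
```

```text
[   4    5   55   55 2354] [31.00212404 32.55904843]
0.0 ((0.6430175304412842, 0.16222412884235382), 0.033447373658418655) ((0.6429262757301331, 0.1618603765964508), (0.06427595764398575, 0.06522214412689209), 139.92994689941406)
0.011 ((0.6445394158363342, 0.16412171721458435), 0.03246501833200455) ((0.644450843334198, 0.1637686938047409), (0.06238245591521263, 0.06330077350139618), 139.92990112304688)
0.022 ((0.6460613012313843, 0.16601932048797607), 0.03148261085152626) ((0.6459754705429077, 0.1656769961118698), (0.060488954186439514, 0.06137939542531967), 139.92994689941406)
```

View pics/o1.png

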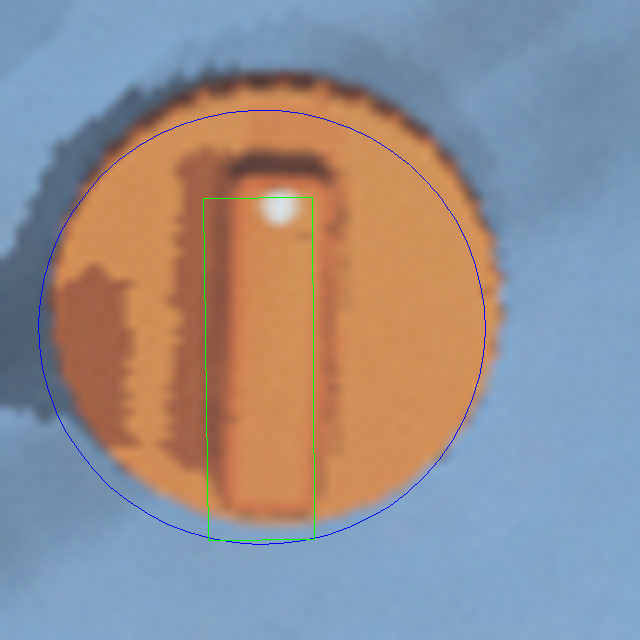

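The overlay is 2–3 mm off and the bar is turned about 2° clockwise from my estimate. Both are within what the grasp can tolerate, so I'll descend with the fingers partly closed.

Call:
{"name": "jog_arm", "arguments": {"plan": [[[0,0,0.02],[0.001,0.001,0.04],0.034],[[0,0,0.04],[0.001,0.001,0.08],0.034],[[0,0,0.04],[0.001,0.001,0.12],0.034],[[0,0,0.04],[0.001,0.001,0.15],0.034],[[0,0,0.04],[0.001,0.001,0.172],0.034],[[0,0,0.04],[0.001,0.001,0.172],0.034]], "force": 40}}

```text
clock: 2.28
position: [0.6397, 0.1673, 0.0539]
ee_rot: [0.9, 0.435, -0.004, -0.001]
ft_force: [-0.2, 0.7, -0.3]
grip_width: 0.397
grasp_force: 0.0
```

```bash
python3 - <<'E'
from h import *
o=get_obs();print(o['position'],o['ft_force'],o['grip_width'])
w=camera('wrist');im=w['img']
P=o['position'];print(wproj(w,[P,P+[0,0,.019]]))
cv2.imwrite('pics/w2.png',cv2.resize(im[120:420,120:440],None,fx=2,fy=2)[:,:,::-1])
E
```

```text
[0.63965438 0.16732016 0.05394064] [-0.17549623  0.65167067 -0.27935983] 0.39702685906016233
[[282.42448281 274.16041209]
 [282.25620043 295.27453286]]
```

View pics/w2.png

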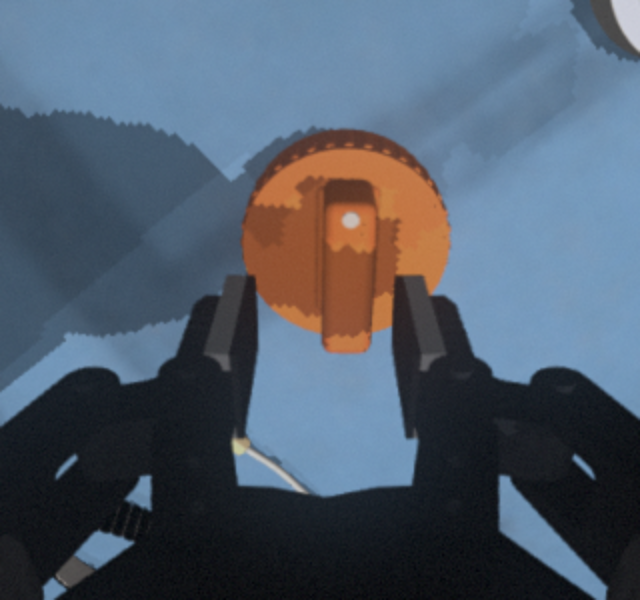

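The bar is offset to the right of the finger gap, at pixel x 294 against 282.5. I'll compute the correction.

```bash
python3 - <<'E'
from h import *
o=get_obs();print(o['position'],o['ft_force'],o['joint_velocities'].round(3))
w=camera('wrist')
m=R.from_quat(o['ee_rot']).as_matrix()
for uv in((294,259),(295,223),(293.5,296)):
    b=wray(w,uv,.045);print(b,m.T@(b-o['position']))
o=get_obs();print(o['position'])
E
```

```text
[0.64138904 0.16738744 0.05717066] [-1.41485529  0.06090835  0.9247364 ] [ 0.001 -0.048  0.024 -0.061  0.007  0.024 -0.006]
[0.64763817 0.16537007 0.045     ] [0.00234817 0.006185   0.01214406]
[0.6607071  0.18147514 0.045     ] [0.0230874  0.00640726 0.01207041]
[0.63279268 0.14649545 0.045     ] [-0.02166477  0.00629332  0.01222824]
[0.64304839 0.16745126 0.05960094]
```

Call:
{"name": "jog_arm", "arguments": {"plan": [[[0,0,0],[0,0.004,0],0.034],[[0,0,0],[0,0.004,0.012],0.034],[[0,0,0],[0,0.004,0.02],0.034],[[0,0,0],[0,0.004,0.026],0.034],[[0,0,0],[0,0.004,0.03],0.034],[[0,0,0],[0,0.004,0.031],0.034],[[0,0,0],[0,0.004,0.032],0.034]]}}

```text
clock: 2.97
position: [0.6465, 0.164, 0.027]
ee_rot: [0.901, 0.434, -0.0, -0.0]
ft_force: [0.5, -0.2, 0.4]
grip_width: 0.395
grasp_force: 0.0
```

```bash
python3 - <<'E'
from h import *
o=get_obs();print(o['position'],o['ft_force'],o['grip_width'])
w=camera('wrist');im=w['img']
cv2.imwrite('pics/w3.png',cv2.resize(im[180:420,160:400],None,fx=2.5,fy=2.5)[:,:,::-1])
E
```

```text
[0.64651843 0.16403499 0.02704694] [ 0.50489274 -0.20074474  0.35184266] 0.39493471239536465
```

View pics/w3.png

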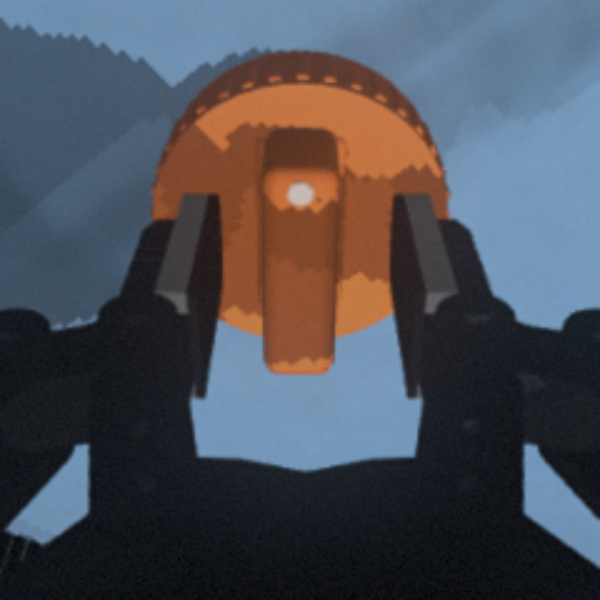

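The bar is centred between the pads, so I'll close.

Call:
{"name": "jog_arm", "arguments": {"plan": [[[0,0,0],[0,0,0],0.022],[[0,0,0],[0,0,0],0.014],[[0,0,0],[0,0,0],0.004],[[0,0,0],[0,0,0],0.004],[[0,0,0],[0,0,0],0.004],[[0,0,0],[0,0,0],0.004],[[0,0,0],[0,0,0],0.004]], "force": 50}}

```text
clock: 3.6
position: [0.647, 0.1641, 0.0278]
ee_rot: [0.901, 0.434, 0.0, 0.0]
ft_force: [-1.2, -1.6, 6.0]
grip_width: 0.152
grasp_force: 51.8
```

Call:
{"name": "jog_arm", "arguments": {"plan": [[[0,0,0],[0,0,-0.01],0.004],[[0,0,0],[0,0,-0.03],0.004],[[0,0,0],[0,0,-0.06],0.004],[[0,0,0],[0,0,-0.09],0.004],[[0,0,0],[0,0,-0.12],0.004],[[0,0,0],[0,0,-0.13],0.004],[[0,0,0],[0,0,-0.13],0.004]]}}

```text
clock: 4.18
position: [0.6481, 0.1643, 0.1609]
ee_rot: [0.901, 0.434, 0.003, 0.0]
ft_force: [0.5, -0.7, 0.0]
grip_width: 0.148
grasp_force: 51.1
```

```bash
python3 - <<'E'
from h import *
o=get_obs();m=R.from_quat(o['ee_rot']).as_matrix();print(o['position'],o['ft_force'],o['grip_width'],m)
print('node rel', m.T@(np.array([.4813,.2846,o['position'][2]])-o['position']))
c=camera('top');im=c['img']
# seal ring: dark pixels near (240,235)
g=cv2.cvtColor(im,cv2.COLOR_RGB2GRAY)[212:258,218:264];mm=(g<70).astype(np.uint8)
n,l,st,ce=cv2.connectedComponentsWithStats(mm);i=1+st[1:,4].argmax();print(st[i],ce[i]+[218,212])
cs=max(cv2.findContours((l==i).astype(np.uint8),0,1)[0],key=len)[:,0]+[218,212]
e=cv2.fitEllipse(cs.astype(np.float32));print(e,ray(c,e[0],.043))
E
```

```text
[0.648086   0.16430657 0.16091486] [ 0.45223685 -0.73539159  0.00189849] 0.14829973897634255 [[ 0.62334714  0.78193032  0.00482947]
 [ 0.78193237 -0.62336042  0.00188475]
 [ 0.00448424  0.00260147 -0.99998656]]
node rel [-0.00990425 -0.20540119 -0.00057876]
[  7   7  32  33 286] [241.67482517 234.94405594]
((240.356201171875, 234.74537658691406), (31.42715072631836, 32.3611946105957), 174.81875610351562) [0.4817793  0.28502678 0.043     ]
```

Call:
{"name": "jog_arm", "arguments": {"plan": [[[0,0,0],[-0.01,-0.03,0],0.004],[[0,0,0],[-0.02,-0.065,0],0.004],[[0,0,0],[-0.03,-0.1,0],0.004],[[0,0,0],[-0.04,-0.135,0],0.004],[[0,0,0],[-0.05,-0.17,0],0.004],[[0,0,0],[-0.06,-0.195,0],0.004],[[0,0,0],[-0.06,-0.205,0],0.004],[[0,0,0],[-0.06,-0.205,0],0.004]]}}

```text
clock: 4.9
position: [0.446, 0.2464, 0.1559]
ee_rot: [0.9, 0.436, -0.001, -0.0]
ft_force: [0.9, -0.3, -0.8]
grip_width: 0.149
grasp_force: 51.1
```

Call:
{"name": "jog_arm", "arguments": {"plan": [[[0,0,0],[0,0,0],0.004],[[0,0,0],[0,0,0],0.004],[[0,0,0],[0,0,0],0.004],[[0,0,0],[0,0,0],0.004]]}}

```text
clock: 5.23
position: [0.4498, 0.2441, 0.157]
ee_rot: [0.901, 0.433, -0.0, 0.0]
ft_force: [0.3, -0.5, -0.5]
grip_width: 0.151
grasp_force: 51.1
```

```bash
python3 - <<'E'
from h import *
o=get_obs();m=R.from_quat(o['ee_rot']).as_matrix();print(o['position'],o['ft_force'],o['joint_pos'],m)
w=camera('wrist');im=w['img'];np.save('w4.npy',im)
print('exp seal',wproj(w,[[.4815,.2847,.043],[.4815,.2847,.059]]),'tcp',wproj(w,o['position']))
cv2.imwrite('pics/w4.png',im[:,:,::-1])
E
```

```text
[0.4497545  0.24405193 0.15695129] [ 0.26270268 -0.48916737 -0.52997721] [-0.93555989  0.13774692  0.37897892  1.87195824 -0.05526401  1.14257716
 -1.21161355] [[ 6.24712316e-01  7.80854990e-01 -8.56121642e-05]
 [ 7.80854759e-01 -6.24712209e-01 -7.07175609e-04]
 [-6.05684567e-04  3.74930647e-04 -9.99999746e-01]]
exp seal [[281.45761899 142.30751939]
 [281.42944984 144.93747946]] tcp [[282.45881685 274.1806544 ]]
```

View pics/w4.png

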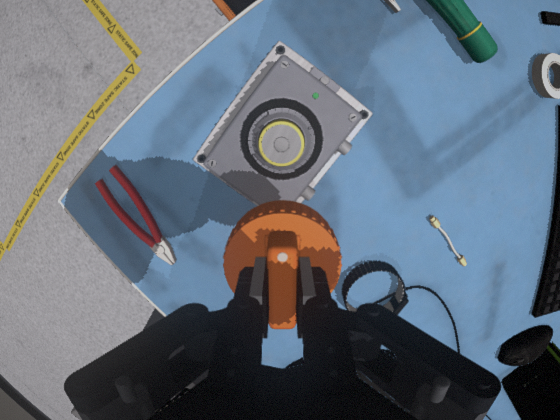

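The node appears at about (282,138), a few pixels from where the top camera put it. The held cap's disc is near (282,245). I'll fit the seal and the cap in this one camera so its bias cancels.

```bash
python3 - <<'E'
from h import *
from scipy.optimize import least_squares
o=get_obs();m=R.from_quat(o['ee_rot']).as_matrix();p0=o['position']
w=camera('wrist');im=np.load('w4.npy')
def fit(uv,z,r=None):
    P=np.array([wray(w,p,z)[:2] for p in uv])
    f=lambda q:np.hypot(P[:,0]-q[0],P[:,1]-q[1])-(r or q[2])
    s=least_squares(f,[*P.mean(0),.03][:2 if r else 3],loss='soft_l1',f_scale=.0005)
    t=m.T@(np.array([*s.x[:2],p0[2]])-p0)
    return s.x,t[:2].round(4),np.std(f(s.x)),len(P)
# seal outer edge along radial rays: darkest->bright outward gradient
g=cv2.GaussianBlur(cv2.cvtColor(im,cv2.COLOR_RGB2GRAY),(0,0),.7).astype(float)
def radial(cen,r0,r1,angs,sgn,img):
    out=[]
    for a in angs:
        r=np.arange(r0,r1,.25);x=cen[0]+r*np.cos(a);y=cen[1]+r*np.sin(a)
        v=cv2.remap(img.astype(np.float32),x.astype(np.float32)[None],y.astype(np.float32)[None],1)[0]
        d=np.gradient(v)*sgn;out.append((x[d.argmax()],y[d.argmax()]))
    return out
A=np.radians(np.r_[160:390:4])
uv=radial((282,138),33,48,A,1,g);print('seal',fit(uv,.043),fit(uv,.043,.033))
y=(im[:,:,0].astype(float)-im[:,:,2]);y=cv2.GaussianBlur(y,(0,0),.7)
cu=radial((282,137+7),14,29,np.radians(np.r_[0:360:6]),-1,y);print('cell',fit(cu,.073))
ru=radial((282,245),40,70,np.radians(np.r_[205:335:3]),-1,y)
for dz in(.0278,):print('cap rim',fit(ru,p0[2]-dz),fit(ru,p0[2]-dz,.031),fit(ru,p0[2]-.0058))
E
```

```text
seal (array([0.48272263, 0.28705349, 0.03263141]), array([ 0.0541, -0.0009]), np.float64(0.00024874327849039703), 58) (array([0.4824153, 0.2867411]), array([ 0.0537, -0.001 ]), np.float64(0.00032053690368230234), 58)
cell (array([0.48303293, 0.28734163, 0.0161184 ]), array([ 0.0546, -0.0009]), np.float64(0.0001817361184725993), 60)
cap rim (array([0.44930679, 0.24417707, 0.03081705]), array([-0.0002, -0.0002]), np.float64(0.00012297166235614233), 44) (array([0.44917589, 0.24401177]), array([-0.0004, -0.0002]), np.float64(0.00012655147304730242), 44) (array([0.45603502, 0.25259513, 0.02683831]), array([ 0.0106, -0.0003]), np.float64(0.0001070972957956183), 44)
```

Call:
{"name": "jog_arm", "arguments": {"plan": [[[0,0,0],[0.02,-0.001,0],0.004],[[0,0,0],[0.04,-0.001,0],0.004],[[0,0,0],[0.0543,-0.0007,0.01],0.004],[[0,0,0],[0.0543,-0.0007,0.03],0.004],[[0,0,0],[0.0543,-0.0007,0.05],0.004],[[0,0,0],[0.0543,-0.0007,0.059],0.004],[[0,0,0],[0.0543,-0.0007,0.059],0.004],[[0,0,0],[0.0543,-0.0007,0.059],0.004]]}}

```text
clock: 6.0
position: [0.4823, 0.2875, 0.0985]
ee_rot: [0.901, 0.434, -0.0, 0.0]
ft_force: [0.6, -0.6, 0.2]
grip_width: 0.144
grasp_force: 51.1
```

```bash
python3 - <<'E'
from h import *
for i in range(5):
    o=get_obs();w=camera('wrist');print(o['position'],o['ft_force'])
m=R.from_quat(o['ee_rot']).as_matrix()
print(m, m.T@(np.array([.4829,.2871,.0850])-o['position']), o['joint_pos'])
cv2.imwrite('pics/w5.png',cv2.resize(w['img'][130:350,180:390],None,fx=2.7,fy=2.7)[:,:,::-1])
E
```

```text
[0.48234023 0.28754078 0.0985101 ] [ 0.61137013 -0.64861328  0.23212343]
[0.48276844 0.28788417 0.09927393] [-0.35675571  0.46791259 -0.21156589]
[0.4829633  0.28807495 0.0996094 ] [0.77678649 0.30869134 0.11793547]
[0.48294254 0.28813383 0.09966165] [ 0.50041858 -0.07162927 -0.89694142]
[0.48282156 0.28815051 0.09956185] [ 0.35942759 -0.52344673 -0.39027766]
[[ 6.23431118e-01  7.81876912e-01  1.46163399e-03]
 [ 7.81875661e-01 -6.23432779e-01  1.42202266e-03]
 [ 2.02307723e-03  2.56282866e-04 -9.99997921e-01]] [-0.00080193  0.00071252  0.01456044] [-0.9260554   0.31328793  0.36118668  1.80320661 -0.12665465  1.04561078
 -1.19064526]
```

View pics/w5.png

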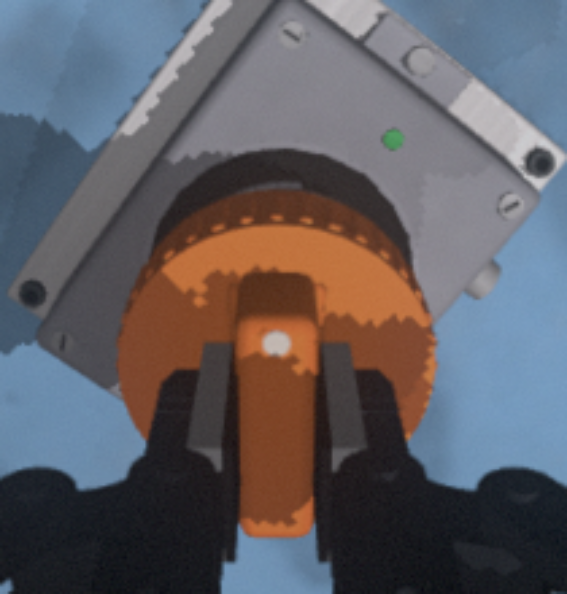

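The cap sits over the neck with a crescent of seal visible above it. I'll refit quickly from this pose.

```bash
python3 - <<'E'
from h import *
from scipy.optimize import least_squares
o=get_obs();m=R.from_quat(o['ee_rot']).as_matrix();p0=o['position']
w=camera('wrist');im=w['img']
g=cv2.GaussianBlur(cv2.cvtColor(im,cv2.COLOR_RGB2GRAY),(0,0),.7).astype(np.float32)
y=cv2.GaussianBlur(im[:,:,0].astype(np.float32)-im[:,:,2],(0,0),.7)
def run(img,cen,r0,r1,angs,sgn,z,R0):
    uv=[]
    for a in np.radians(angs):
        r=np.arange(r0,r1,.25);x=cen[0]+r*np.cos(a);yy=cen[1]+r*np.sin(a)
        v=cv2.remap(img,x.astype(np.float32)[None],yy.astype(np.float32)[None],1)[0]
        k=(np.gradient(v)*sgn).argmax();uv.append((x[k],yy[k]))
    P=np.array([wray(w,p,z)[:2] for p in uv])
    f=lambda q:np.hypot(P[:,0]-q[0],P[:,1]-q[1])-R0
    s=least_squares(f,P.mean(0)-m[:2,0]*.03,loss='soft_l1',f_scale=.0004)
    print((m.T@(np.array([*s.x,p0[2]])-p0))[:2].round(4),np.abs(f(s.x)).mean().round(5))
for A in(np.r_[200:340:3],np.r_[225:340:3],np.r_[250:345:3],np.r_[200:290:3]):run(g,(284.5,233),40,56,A,1,.043,.033)
run(y,(282,265),40,70,np.r_[205:335:3],-1,p0[2]-.0278,.031)
print(p0)
E
```

```text
[-0.0011  0.0008] 0.00037
[-0.001   0.0007] 0.00023
[-0.0009  0.0007] 0.00016
[-0.0009  0.0012] 0.00045
[-0.0071 -0.0002] 0.00135
[0.48270852 0.28813709 0.09940355]
```

Call:
{"name": "jog_arm", "arguments": {"plan": [[[0,0,0],[-0.0008,0.0009,0],0.004],[[0,0,0],[-0.0008,0.0009,0.004],0.004],[[0,0,0],[-0.0008,0.0009,0.008],0.004],[[0,0,0],[-0.0008,0.0009,0.011],0.004],[[0,0,0],[-0.0008,0.0009,0.013],0.004],[[0,0,0],[-0.0008,0.0009,0.014],0.004],[[0,0,0],[-0.0008,0.0009,0.014],0.004]]}}

```text
clock: 6.88
position: [0.4822, 0.2865, 0.0839]
ee_rot: [0.901, 0.434, -0.0, 0.0]
ft_force: [-0.2, 0.2, -0.9]
grip_width: 0.151
grasp_force: 51.1
```

Call:
{"name": "jog_arm", "arguments": {"plan": [[[0,0,0],[0,0,0.001],0.004],[[0,0,0],[0,0,0.002],0.004],[[0,0,0],[0,0,0.003],0.004],[[0,0,0],[0,0,0.003],0.004],[[0,0,0],[0,0,0.003],0.004]]}}

```text
clock: 7.3
position: [0.4826, 0.2867, 0.0815]
ee_rot: [0.901, 0.434, 0.0, -0.0]
ft_force: [-0.1, 0.4, 1.2]
grip_width: 0.15
grasp_force: 51.2
```

Call:
{"name": "jog_arm", "arguments": {"plan": [[[0,0,0],[0,0,0.0005],0.004],[[0,0,0],[0,0,0.001],0.004],[[0,0,0],[0,0,0.0015],0.004],[[0,0,0],[0,0,0.002],0.004],[[0,0,0],[0,0,0.002],0.004]]}}

```text
clock: 7.72
position: [0.4826, 0.2867, 0.0794]
ee_rot: [0.901, 0.434, 0.0, -0.0]
ft_force: [-0.1, -0.2, 1.6]
grip_width: 0.147
grasp_force: 51.3
```

Call:
{"name": "jog_arm", "arguments": {"plan": [[[0,0,0],[0,0,0.0005],0.004],[[0,0,0],[0,0,0.001],0.004],[[0,0,0],[0,0,0.0015],0.004],[[0,0,0],[0,0,0.002],0.004],[[0,0,0],[0,0,0.002],0.004]]}}

```text
clock: 8.13
position: [0.4826, 0.2867, 0.0785]
ee_rot: [0.901, 0.434, 0.0, -0.0]
ft_force: [-5.9, -2.3, 15.0]
grip_width: 0.146
grasp_force: 53.3
```

Call:
{"name": "jog_arm", "arguments": {"plan": [[[0,0,-0.04],[-0.0002,-0.0002,-0.0004],0.004],[[0,0,-0.09],[-0.0003,-0.0003,-0.0006],0.004],[[0,0,-0.14],[-0.0003,-0.0003,-0.0008],0.004],[[0,0,-0.19],[-0.0003,-0.0003,-0.001],0.004],[[0,0,-0.24],[-0.0003,-0.0003,-0.0012],0.004],[[0,0,-0.29],[-0.0003,-0.0003,-0.0014],0.004],[[0,0,-0.34],[-0.0003,-0.0003,-0.0016],0.004],[[0,0,-0.34],[-0.0003,-0.0003,-0.0016],0.004]]}}

```text
clock: 8.8
position: [0.4827, 0.287, 0.0799]
ee_rot: [0.814, 0.581, 0.001, -0.0]
ft_force: [-0.2, -0.1, 8.8]
grip_width: 0.147
grasp_force: 52.3
```

```bash
python3 - <<'E'
from h import *
o=get_obs();print(o['position'],o['ft_force'],o['torque'],o['joint_pos'][6],R.from_quat(o['ee_rot']).as_matrix()[:2,0],o['position'][2]-.0278-.043)
E
```

```text
[0.48272541 0.28701812 0.0799111 ] [-0.16269802 -0.12231735  8.79781522] [-0.06182374  0.09855446  0.04695622] -0.8561811920786158 [0.32397796 0.94606292] 0.009111102320832752
```

Call:
{"name": "jog_arm", "arguments": {"plan": [[[0,0,-0.03],[0,0,-0.0001],0.004],[[0,0,-0.06],[0,0,-0.0002],0.004],[[0,0,-0.09],[0,0,-0.0003],0.004],[[0,0,-0.12],[0,0,-0.0004],0.004],[[0,0,-0.12],[0,0,-0.0004],0.004],[[0,0,-0.12],[0,0,-0.0004],0.004]]}}

```text
clock: 9.3
position: [0.4827, 0.287, 0.0802]
ee_rot: [0.778, 0.628, 0.001, -0.0]
ft_force: [0.1, 0.3, 8.2]
grip_width: 0.154
grasp_force: 52.3
```

Call:
{"name": "jog_arm", "arguments": {"plan": [[[0,0,-0.02],[0,0,-0.0001],0.004],[[0,0,-0.04],[0,0,-0.0002],0.004],[[0,0,-0.06],[0,0,-0.0003],0.004],[[0,0,-0.06],[0,0,-0.0003],0.004],[[0,0,-0.06],[0,0,-0.0003],0.004]]}}

```text
clock: 9.72
position: [0.4826, 0.2871, 0.0804]
ee_rot: [0.759, 0.651, 0.001, -0.0]
ft_force: [-1.5, 0.2, 5.8]
grip_width: 0.148
grasp_force: 52.0
```

Call:
{"name": "jog_arm", "arguments": {"plan": [[[0,0,-0.02],[0,0,0],0.004],[[0,0,-0.04],[0,0,-0.0001],0.004],[[0,0,-0.06],[0,0,-0.0001],0.004],[[0,0,-0.06],[0,0,-0.0001],0.004],[[0,0,-0.06],[0,0,-0.0001],0.004]]}}

```text
clock: 10.13
position: [0.4821, 0.2867, 0.0797]
ee_rot: [0.739, 0.673, 0.0, -0.0]
ft_force: [1.4, 1.0, 2.0]
grip_width: 0.15
grasp_force: 51.5
```

The force fell to the spring alone, so the lugs have slipped off the starts. Pressing down between the ridges.

Call:
{"name": "jog_arm", "arguments": {"plan": [[[0,0,-0.03],[0,0,0.0007],0.004],[[0,0,-0.03],[0,0,0.0014],0.004],[[0,0,-0.03],[0,0,0.002],0.004],[[0,0,-0.03],[0,0,0.0026],0.004],[[0,0,-0.03],[0,0,0.003],0.004],[[0,0,-0.03],[0,0,0.003],0.004]]}}

```text
clock: 10.63
position: [0.482, 0.2866, 0.0767]
ee_rot: [0.729, 0.684, 0.0, -0.0]
ft_force: [0.7, 0.6, 2.8]
grip_width: 0.149
grasp_force: 51.6
```

Call:
{"name": "jog_arm", "arguments": {"plan": [[[0,0,0],[0,0,0.0005],0.004],[[0,0,0],[0,0,0.001],0.004],[[0,0,0],[0,0,0.0015],0.004],[[0,0,0],[0,0,0.002],0.004],[[0,0,0],[0,0,0.0025],0.004],[[0,0,0],[0,0,0.0028],0.004],[[0,0,0],[0,0,0.0028],0.004]]}}

```text
clock: 11.22
position: [0.4821, 0.2866, 0.0749]
ee_rot: [0.729, 0.684, 0.0, -0.0]
ft_force: [-3.3, -2.8, 14.2]
grip_width: 0.149
grasp_force: 53.2
```

Call:
{"name": "jog_arm", "arguments": {"plan": [[[0,0,0.05],[0,0,0],0.004],[[0,0,0.1],[0,0,0.0001],0.004],[[0,0,0.15],[0,0,0.0003],0.004],[[0,0,0.2],[0,0,0.0005],0.004],[[0,0,0.25],[0,0,0.0007],0.004],[[0,0,0.3],[0,0,0.0009],0.004],[[0,0,0.35],[0,0,0.0011],0.004],[[0,0,0.4],[0,0,0.0013],0.004]]}}

```text
clock: 11.88
position: [0.4826, 0.2869, 0.0734]
ee_rot: [0.851, 0.525, 0.001, -0.0]
ft_force: [-0.6, -0.1, 9.8]
grip_width: 0.151
grasp_force: 52.5
```

```bash
cat > s.py <<'E'
from h import *
o=get_obs();m=R.from_quat(o['ee_rot']).as_matrix()
print(o['position'],o['ft_force'].round(1),o['torque'].round(2),'j7',o['joint_pos'][6].round(2),'yaw',np.arctan2(m[1,0],m[0,0]).round(3),'rim mm',(o['position'][2]-.0708)*1e3)
E
python3 s.py
```

```text
[0.48256328 0.28689143 0.07341967] [-0.6 -0.1  9.8] [ 0.05 -0.    0.04] j7 -0.98 yaw 1.105 rim mm 2.619670639929059
```

Call:
{"name": "jog_arm", "arguments": {"plan": [[[0,0,0.05],[0,0,0.0002],0.004],[[0,0,0.1],[0,0,0.0004],0.004],[[0,0,0.15],[0,0,0.0006],0.004],[[0,0,0.2],[0,0,0.0008],0.004],[[0,0,0.25],[0,0,0.001],0.004],[[0,0,0.3],[0,0,0.0011],0.004],[[0,0,0.35],[0,0,0.0013],0.004],[[0,0,0.4],[0,0,0.0015],0.004]]}}

```text
clock: 12.55
position: [0.4825, 0.287, 0.0719]
ee_rot: [0.938, 0.345, 0.001, -0.0]
ft_force: [-1.3, 1.0, 8.5]
grip_width: 0.153
grasp_force: 52.4
```

```bash
python3 s.py
```

```text
[0.48254853 0.28699042 0.07190805] [-1.3  1.   8.5] [0.13 0.01 0.05] j7 -1.36 yaw 0.705 rim mm 1.108046042228597
```

Call:
{"name": "jog_arm", "arguments": {"plan": [[[0,0,0.05],[0,0,0.0002],0.004],[[0,0,0.1],[0,0,0.0004],0.004],[[0,0,0.15],[0,0,0.0006],0.004],[[0,0,0.2],[0,0,0.0008],0.004],[[0,0,0.25],[0,0,0.001],0.004],[[0,0,0.3],[0,0,0.0011],0.004]]}}

```text
clock: 13.05
position: [0.4826, 0.2869, 0.0707]
ee_rot: [0.98, 0.201, 0.001, -0.0]
ft_force: [-0.8, -0.3, 11.0]
grip_width: 0.148
grasp_force: 52.5
```

```bash
python3 s.py
```

```text
[0.482555   0.28685903 0.0707301 ] [-0.8 -0.3 11. ] [-0.03  0.07  0.03] j7 -1.64 yaw 0.405 rim mm -0.06989807096126344
```

Call:
{"name": "jog_arm", "arguments": {"plan": [[[0,0,0.04],[0,0,0.0001],0.004],[[0,0,0.08],[0,0,0.0002],0.004],[[0,0,0.12],[0,0,0.0002],0.004],[[0,0,0.16],[0,0,0.0002],0.004]]}}

```text
clock: 13.38
position: [0.4827, 0.2869, 0.0707]
ee_rot: [0.992, 0.123, 0.001, -0.0]
ft_force: [0.2, 0.1, 10.5]
grip_width: 0.15
grasp_force: 52.6
```

```bash
python3 s.py
```

```text
[0.48274266 0.28685411 0.07072236] [ 0.2  0.1 10.5] [-0.09  0.04  0.07] j7 -1.79 yaw 0.246 rim mm -0.07763571040270145
```

Call:
{"name": "jog_arm", "arguments": {"plan": [[[0,0,0.03],[0,0,0],0.004],[[0,0,0.06],[0,0,0],0.004],[[0,0,0.08],[0,0,0],0.004],[[0,0,0.08],[0,0,0],0.004]]}}

```text
clock: 13.72
position: [0.4827, 0.2868, 0.0707]
ee_rot: [0.997, 0.083, 0.001, -0.0]
ft_force: [1.1, 0.2, 10.5]
grip_width: 0.146
grasp_force: 52.6
```

```bash
python3 s.py
```

```text
[0.48273808 0.2868412  0.07070847] [ 1.1  0.2 10.5] [-0.08 -0.   -0.02] j7 -1.86 yaw 0.166 rim mm -0.09152732412959219
```

Call:
{"name": "jog_arm", "arguments": {"plan": [[[0,0,0.03],[0,0,0],0.004],[[0,0,0.06],[0,0,0],0.004],[[0,0,0.08],[0,0,0],0.004]]}}

```text
clock: 13.97
position: [0.4828, 0.2868, 0.0707]
ee_rot: [0.999, 0.043, 0.001, -0.0]
ft_force: [1.5, -0.9, 9.7]
grip_width: 0.151
grasp_force: 52.6
```

```bash
python3 s.py
```

```text
[0.48281928 0.28681179 0.07071471] [ 1.5 -0.9  9.7] [-0.12 -0.1   0.21] j7 -1.94 yaw 0.086 rim mm -0.08529395491002623
```

Call:
{"name": "jog_arm", "arguments": {"plan": [[[0,0,0.02],[0,0,0],0.004],[[0,0,0.04],[0,0,0],0.004],[[0,0,0.04],[0,0,0],0.004]]}}

```text
clock: 14.22
position: [0.483, 0.2866, 0.0707]
ee_rot: [1.0, 0.023, 0.001, -0.0]
ft_force: [0.7, -0.6, 10.2]
grip_width: 0.15
grasp_force: 52.6
```

```bash
python3 s.py
```

```text
[0.48297292 0.28663313 0.07071637] [ 0.7 -0.6 10.2] [-0.19 -0.15  0.31] j7 -1.97 yaw 0.047 rim mm -0.0836296480627996
```

Torque has risen to 0.31 Nm with the rim at the seal, so the cap has stiffened. I'll relieve the press to check that the thread holds.

Call:
{"name": "jog_arm", "arguments": {"plan": [[[0,0,0],[0,0,-0.0004],0.004],[[0,0,0],[0,0,-0.0008],0.004],[[0,0,0],[0,0,-0.001],0.004],[[0,0,0],[0,0,-0.001],0.004]]}}

```text
clock: 14.55
position: [0.4829, 0.2866, 0.0708]
ee_rot: [1.0, 0.024, 0.001, -0.0]
ft_force: [6.4, 1.7, -1.1]
grip_width: 0.147
grasp_force: 51.0
```

```bash
python3 s.py
```

```text
[0.48291201 0.28660411 0.07078618] [ 6.4  1.7 -1.1] [ 0.44 -1.35  0.3 ] j7 -1.97 yaw 0.048 rim mm -0.013815554891258297
```

Call:
{"name": "jog_arm", "arguments": {"plan": [[[0,0,0],[0,0,0],0.016],[[0,0,0],[0,0,0],0.022],[[0,0,0],[0,0,-0.002],0.034],[[0,0,0],[0,0,-0.005],0.036],[[0,0,0],[0,0,-0.02],0.036],[[0,0,0],[0,0,-0.05],0.036],[[0,0,0],[0,0,-0.08],0.036],[[0,0,0],[0,0,-0.1],0.036]]}}

```text
clock: 15.22
position: [0.4825, 0.2866, 0.1736]
ee_rot: [1.0, 0.024, 0.001, -0.001]
ft_force: [0.8, 0.4, 0.1]
grip_width: 0.421
grasp_force: 0.0
```

```bash
python3 s.py; python3 - <<'E'
from h import *
for i in range(4): w=camera('wrist')
s=camera('scene')
print(get_obs()['ft_force'])
a=cv2.resize(w['img'][130:330,180:380],(500,500));b=cv2.resize(s['img'][190:280,270:390],(300,225))
o=np.zeros((500,800,3),np.uint8);o[:,:500]=a;o[:225,500:]=b
cv2.imwrite('pics/f.png',o[:,:,::-1])
E
```

```text
[0.48245622 0.28662746 0.17362317] [0.8 0.4 0.1] [ 0.03 -0.08  0.06] j7 -2.03 yaw 0.047 rim mm 102.82316647793421
[-0.24964943 -0.34465434 -0.45630621]
```

View pics/f.png

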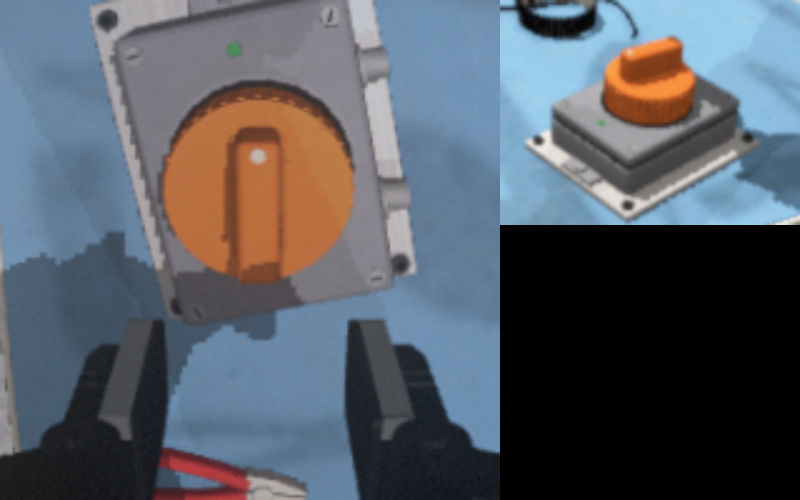

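The cap is seated level on the seal, at (258,185) in the wrist crop. The gripper is clear above it.

```bash
python3 -c "
from workcell import *
print(hand_in())"
```

```text
the job is handed in; nothing more can be done
None
```

The cap is screwed home on the seal: it dropped off the thread starts, turned down until it stiffened (about 0.3 N m), and held when I eased off and let go. The job is handed in after about 15 s of robot time, and no verdict was returned.

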